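Reset the lamp controller with a stylus

TASK

Reset the workshop's lamp controller, the flat box on the bench: turn its selector knob until the pointer rests at the long bar mark and let go of the knob, then take the stylus (the plain round wooden handle) from the tool rack, reach its pin through the round hole in the box's top and push the recessed button fully down with it. Do not press the button before the selector is set, and leave the other two tools in the rack and the mug and the can as they are. Finish while still holding: the stylus in the gripper, keeping the button down, with the selector still at the long bar.

Things in the scene. Friction and masses are not known exactly. Their poses are not given: they have to be found in the camera images.
- unit: Lamp controller: grey box 150 (x) x 260 (y) x 70 mm, fixed, its level top 70 mm over the bench. Origin: centre of its underside. On top, in its frame: the selector's axis at (-15, 60) mm, the round hole at (0, -85) mm. Around the knob's +x side are five flush white marks: four dots 42 mm from its axis and one long bar, 22 x 6 mm, 38 to 60 mm from it.
- selector (a joint): Selector angle, rad, growing clockwise seen from above; stops at -0.05 and 2.05. Five sprung detents at 0, 0.5, 1, 1.5 and 2, one at each mark; the long bar is at 1.5. The pointer's direction, anticlockwise from the box's +x axis, is 1.0 minus this value. Turning takes up to about 0.1 N m; let go within 0.15 of a detent it falls in by itself.
- selector_grip (a point): On the selector's vertical axis, at gripping height, 31 mm over the box's top. Black knob: a 54 mm disc, its top 9 mm over the box, carrying a bar grip 44 mm long, 14 mm wide, up to 39 mm over the box. A white line on the bar's top from middle to one end, and a white tick on the disc at that end, show the pointing end. Site x: along the bar to the pointing end; z up.
- aperture (a point): Centre of the round hole, at the level of the box's top (70 mm over the bench); z up. The hole is 15 mm wide with a 2.5 mm chamfer and a thin steel ring around it. The button's top lies 20 mm below this point when not pressed.
- reset_button (a joint): How far the recessed button is pressed, in m: 0 released, 0.005 fully down against its stop. A spring pushes it back up: about 1.4 N to start, 4.2 N fully down.
- button_cap: The recessed button's white round cap, 12 mm in diameter, at the bottom of the hole, moving straight down. Origin: centre of the cap's underside, 12 mm below its top.
- rack: Tool rack of plywood, fixed to the bench: a plate 60 (x) x 170 (y) x 12 mm whose top is 70 mm over the bench, on two end cheeks 12 mm thick. Origin: centre of its underside, z up. Three through holes, 10 mm wide, in a row along its y axis at -55, 0 and 55 mm; a tool stands upright in each, in any order.
- stylus: Stylus: plain round light-wood handle, 16 mm diameter, 60 mm long, flat top, and below it a straight steel pin, 5 mm diameter, 58 mm long; 28 to 56 g. Origin: the pin's tip; z runs up, the handle spans z = 58 to 118 mm. It stands upright in the rack, loose by 2 mm, the handle resting on the plate, the tip 12 mm over the bench; lift it straight up 60 mm or more to free it.
- knife: Palette knife, a bystander standing in the rack: short dark handle and above it a flat upright steel blade, 22 mm wide; its top is 78 mm over the rack plate. Origin: tip of its stem, below.
- burnisher: Ball burnisher, a bystander standing in the rack: a thin steel rod with a 22 mm steel ball on top, 67 mm over the rack plate. Origin: tip of its stem, below.
- mug: White ceramic mug, a bystander: 82 mm wide, 95 mm high, handle at its +y. Origin: centre of its underside.
- can: Bare aluminium can, a bystander: 66 mm wide, 170 mm high. Origin: centre of its underside.
Not all that is in view belongs to the job. Leave any orange or pink look-alike of the stylus alone.

How it is judged:
On the way, in this order (a step that is already met when the one before it is completed fails the run):
1. the selector rests at the long bar mark (1.5 within 0.12 rad), let go (value of joint selector between 1.38 and 1.62 rad and contact force between the fingers and unit below 0.2 N), for 0.2 s.
2. the stylus is held clear of the rack plate (value of joint selector between 1.38 and 1.62 rad and contact force between the fingers and stylus above 1 N and height (world z) of stylus above 0.072 m), for 0.1 s.
3. the button is held down with the stylus (value of joint selector between 1.38 and 1.62 rad and value of joint reset_button above 0.004 m and contact force between stylus and button_cap above 1 N and contact force between the fingers and stylus above 1 N and contact force between the fingers and button_cap below 0.2 N), for 0.5 s.
At the end, for the whole second after the job is handed in: Stylus in the fingers (over 1 N), its tip in the hole, 15 mm or more below the box top and within 10 mm of the axis, pressing on the button (over 1 N), which is more than 4 mm down of 5; fingers off the button; selector at 1.5 rad within 0.12; all through the final second (all of step 3 and z of stylus in the frame of aperture below -0.015 m and horizontal distance between stylus and aperture below 0.01 m); the arm keeps its last pose, push and grip.
It fails at once if the button is pressed more than 2 mm while the selector is not at the long bar (value of joint reset_button above 0.002 m and not (value of joint selector between 1.38 and 1.62 rad)).
It fails at once if the palette knife is moved by more than 20 mm or tipped (distance of knife from where it was at the start of the episode above 0.02 m or angle between knife's own z axis and vertical above 0.35 rad).
It fails at once if the burnisher is moved by more than 20 mm or tipped (distance of burnisher from where it was at the start of the episode above 0.02 m or angle between burnisher's own z axis and vertical above 0.35 rad).
It fails at once if the mug is moved by more than 20 mm or tipped (distance of mug from where it was at the start of the episode above 0.02 m or angle between mug's own z axis and vertical above 0.35 rad).
It fails at once if the can is moved by more than 20 mm or tipped (distance of can from where it was at the start of the episode above 0.02 m or angle between can's own z axis and vertical above 0.35 rad).
It also fails if it takes over 67 s, if anything falls off the work surface, if the arm or the gripper's body presses on something with over 40 N, if the wrist force passes 120 N, or if a joint passes its speed limit or range.

ROBOT

A 6-joint arm with a two-finger parallel gripper is mounted at the origin on the work surface. World frame = base frame: x ahead of the robot, y to its left, z up, the work surface at z = 0. Lengths are in m, angles in rad, forces in N, time in s.
With the tool pointing down it reaches from about 0.325 to 0.85 m from the base axis. Payload 4.4 kg.
Tool frame: the origin (TCP) lies on the mounting face of the last link; the fingertips stand 199 mm ahead of it and the grasp point (between the pads) lies 180 mm ahead of it (env.finger_overhang is the distance from the TCP to the fingertips, in m); z points along the fingers, y is the line along which they close (so a half turn about z gives the same grasp; the last joint's range is limited). The gripper opens to 94 mm and grips with 3 to 60 N. Pads are 16 mm wide; open, the fingers measure 119 mm over their backs; the gripper's body (75 mm by 177 mm) begins 78 mm behind the grasp point.
Start: joints at [-1.498, 0.207, 1.542, -0, 1.393, -0.15], TCP at [0.127, -0.561, 0.405] pointing down, gripper open.
Joint ranges: [-2.73, 2.73], [-0.86, 2.22], [0.23, 2.46], [-1.11, 4.25], [0.08, 2.63], [-2.82, 2.82]. Speed limits (rad/s): [2.79, 2.79, 3.14, 3.14, 3.14, 3.14].

INTERFACE

Orientations are given as a 3x3 rotation matrix whose columns are the frame's x, y, z axes.
In Python, from bench import env, snapshot, camera_params gives the robot as it stands. The module is installed in compiled form; this text tells all that it offers.
- The arm moves only by the tool move_arm, never from a script. Its argument "steps" is a list of rows, each an object of numbers: "dx", "dy", "dz": the shift along the tool's x, y, z in cm; "ax", "ay", "az": the turn, a rotation vector about the tool's x, y, z in rad. A call has exactly 8 rows; each row shifts and turns the commanded pose from where the row before left it, along the tool's axes as they then stand; what a row does not reach is not made up. A row lasts 1/10 s, in which the tool goes at most 50 mm and 8.59 degrees, less where a joint would pass 70% of its speed; a pose out of reach is approached as far as the arm can. A call is refused whole if a number of a shift passes 5 or a number of a turn 0.15, either way. A call with a gripper value outside its range is refused whole. "fingers" is the opening, from -1 (shut) to 1 (fully open), set as the call begins (left out, the last holds). The fingers move at their own pace and stop on an object; "force" is the grip in N (left out, the last holds). Time passes only in rows, so rows that do not move let the fingers close, or fill a call up. It gives the time, the measured TCP pose, the force, the opening and the grip force at its end, in the units of the state.
- env.get_obs(): the state, without advancing time (a new reading comes with each control period).
- snapshot(name): name is "scene" or "top" or "wrist"; returns the picture (384x512x3 uint8, red, green, blue); there is no depth.
- camera_params(name): a dict with "fx", "fy", "cx", "cy" (pixels), "world_from_camera" (4x4, takes a point from camera to world coordinates). Camera axes: x right, y down, z forward; pixel columns grow to the right and rows downward; lengths in m; the calibration is good to about 2 mm. A picture is of the moment at which its call begins: read the wrist's pose just before it. camera_params takes no time and is no camera call; for the wrist camera it gives the pose at the moment of the call.
- env.hand_in(): hands the job in; it is judged then, once.
The state is a dict: "clock": time; "q": joint angles; "dq": joint speeds; "joint_efforts": joint torques, N m; "ee_pos": TCP position; "orientation": TCP orientation; "wrist_force": force on the tool from outside, world axes, zero at the start; "wrist_torque": the same for the moment, N m; "finger_gap": finger opening in m; "gripper_force": force on a finger pad.
Only numpy, scipy, OpenCV 4.12 (cv2) and the standard library are available. Lean on these libraries where they do the work, as an engineer would, in place of code of your own. Each camera call takes 0.05 s, during which the arm holds its last target. There are 200 camera calls.

## Working session

There is one attempt and no reset: what is moved stays moved. The work goes in short steps, Python scripts to look and compute and a tool call to move; the robot and the scene stay as the last step left them, time stands still between calls to the robot, and variables do not carry over. Pictures are saved under pics/ and viewed, at most 10 in all, crops included, and the job is handed in when it is done.

Besides the shell and the picture viewer there is one more tool, called by a JSON object that holds its "method" and its "body", one argument or row to a line. move_arm: Moves the arm, as the interface text tells. Its arguments: {"type":"object","properties":{"steps":{"type":"array"},"fingers":{"type":"number"},"force":{"type":"number"}},"required":["steps"]}

```bash
mkdir -p pics
python3 - <<'E'
from bench import env, snapshot, camera_params
import cv2,numpy as np
o=env.get_obs()
for k,v in o.items(): print(k,np.round(v,3).tolist())
for n in("scene","top"):
    im=snapshot(n); cv2.imwrite(f"pics/{n}0.png",cv2.resize(im[:,:,::-1],(800,600),interpolation=cv2.INTER_CUBIC)); np.save(f"{n}0.npy",im)
    p=camera_params(n); print(n,p["fx"],p["fy"],p["cx"],p["cy"],np.round(p["world_from_camera"],4).tolist())
E
```

```text
clock 0.0
q [-1.499, 0.207, 1.543, -0.0, 1.394, -0.15]
dq [-0.001, 0.002, -0.0, -0.001, 0.0, -0.001]
joint_efforts [0.002, -37.087, -28.142, 0.07, 0.036, -0.0]
ee_pos [0.127, -0.56, 0.404]
orientation [[0.975, 0.221, -0.0], [0.221, -0.975, 0.002], [0.0, -0.002, -1.0]]
wrist_force [-0.002, 0.243, -0.427]
wrist_torque [-0.07, 0.003, 0.013]
gripper_force 0.0
finger_gap 0.094
scene 413.3522058682355 413.3522058682355 265.02782834806635 193.31193635511113 [[-0.7832, 0.4156, -0.4625, 1.1662], [0.6218, 0.5131, -0.5917, 0.6172], [-0.0086, -0.751, -0.6603, 0.8758], [0.0, 0.0, 0.0, 1.0]]
top 417.0125657641652 417.0125657641652 249.1223988047398 202.1566575691695 [[-0.0074, -0.9926, 0.1214, 0.4841], [-1.0, 0.0073, -0.0016, -0.0679], [0.0007, -0.1214, -0.9926, 1.4302], [0.0, 0.0, 0.0, 1.0]]
```

View pics/scene0.png

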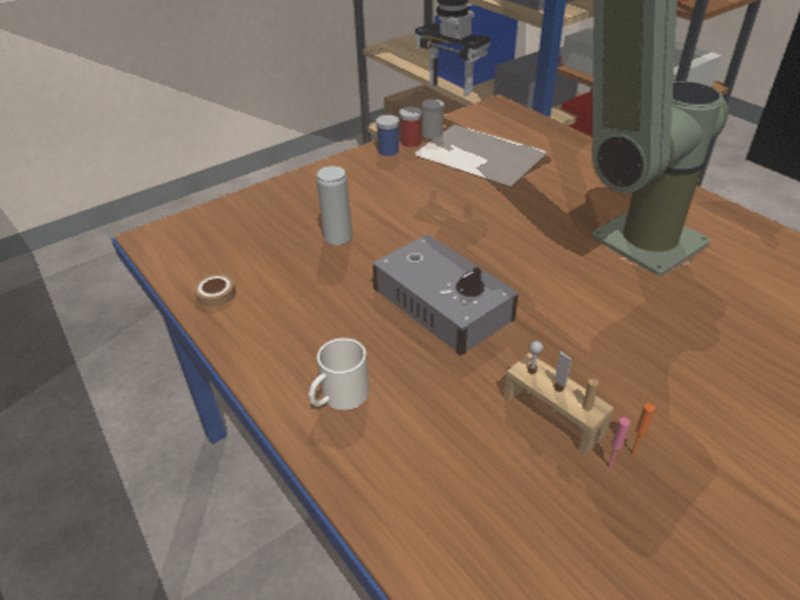

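View pics/top0.png

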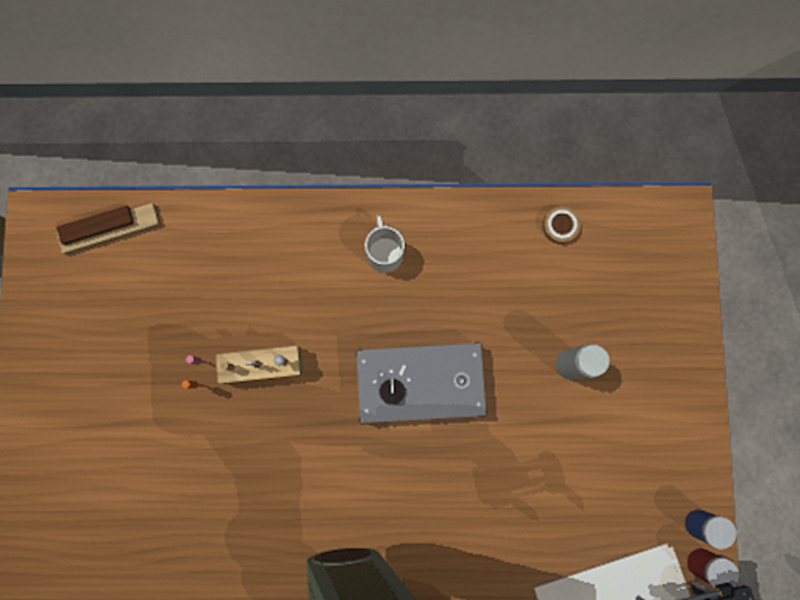

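The scene view shows the box with its hole at (415,257) and knob at (470,285). The rack has ball, blade and wooden stylus at (590,393), with pink and orange decoys beside it. In the top view the knob is at (392,390), pointing up towards +x, with the long bar at (404,370), the hole at (461,380) and the stylus at (230,366).

```bash
cat > h.py <<'E'
import numpy as np, cv2
from bench import env, snapshot, camera_params
def ray(p,uv):
    T=np.array(p["world_from_camera"]); d=np.array([(uv[0]-p["cx"])/p["fx"],(uv[1]-p["cy"])/p["fy"],1.]); d=T[:3,:3]@d
    return T[:3,3],d/np.linalg.norm(d)
def onplane(p,uv,z):
    o,d=ray(p,uv); return o+d*(z-o[2])/d[2]
def tri(rs):
    A=sum(np.eye(3)-np.outer(d,d) for o,d in rs); b=sum((np.eye(3)-np.outer(d,d))@o for o,d in rs); return np.linalg.solve(A,b)
E
python3 - <<'E'
from h import *
S=1.5625
p=camera_params("top"); q=camera_params("scene")
for n,a,b in [("knob",(392,390),(470,285)),("hole",(461,380),(415,257)),("stylus",(230,366),(592,382)),("can",(593,360),(332,175)),("ball",(280,360),(536,347))]:
    a=np.array(a)/S;b=np.array(b)/S
    print(n,np.round(tri([ray(p,a),ray(q,b)]),3),np.round(onplane(p,a,.07),3))
w=camera_params("wrist"); o=env.get_obs(); R=o["orientation"]; T=np.array(w["world_from_camera"])
print("cam in tool",np.round(R.T@(T[:3,3]-o["ee_pos"]),3),np.round(R.T@T[:3,:3],3).tolist(),w["fx"],w["cx"],w["cy"])
E
```

```text
knob [ 0.493 -0.072  0.076] [ 0.496 -0.075  0.07 ]
hole [ 0.513 -0.217  0.068] [ 0.515 -0.218  0.07 ]
stylus [0.542 0.255 0.118] [0.548 0.262 0.07 ]
can [ 0.547 -0.463  0.162] [ 0.555 -0.494  0.07 ]
ball [0.555 0.152 0.122] [0.559 0.158 0.07 ]
cam in tool [0.067 0.    0.021] [[0.0, -0.972, -0.234], [1.0, 0.0, 0.0], [-0.0, -0.234, 0.972]] 299.8129246721455 260.1168690366786 186.01577081776048
```

{"method": "move_arm", "body": {
  "steps": [
    {"dx":3.2,"dy":-2.9},
    {"dx":3.2,"dy":-2.9},
    {"dx":3.2,"dy":-2.9},
    {"dx":3.2,"dy":-2.9},
    {"dx":3.2,"dy":-2.9},
    {"dx":3.2,"dy":-2.9},
    {"dx":3.2,"dy":-2.9},
    {"dx":3.2,"dy":-2.9}
  ]
}}

```text
invalid input
```

{"method": "move_arm", "body": {
  "steps": [
    {"dx":3.2,"dy":-2.9},
    {"dx":3.2,"dy":-2.9},
    {"dx":3.2,"dy":-2.9},
    {"dx":3.2,"dy":-2.9},
    {"az":0.1},
    {"az":0.1},
    {},
    {}
  ]
}}

```text
invalid input
```

```bash
cat > look.py <<'E'
import sys; from h import *
o=env.get_obs(); p=camera_params("wrist"); im=snapshot("wrist"); n=sys.argv[1]
np.save(n+".npy",im); np.save(n+"_p.npy",p,allow_pickle=True)
cv2.imwrite(f"pics/{n}.png",cv2.resize(im[:,:,::-1],(800,600),interpolation=cv2.INTER_CUBIC))
print(np.round(o["ee_pos"],4),np.round(o["orientation"],3).tolist(),o["clock"])
E
python3 look.py w1
```

```text
[ 0.127  -0.5605  0.4036] [[0.975, 0.221, -0.0], [0.221, -0.975, 0.002], [0.0, -0.002, -1.0]] 0.1
```

View pics/w1.png

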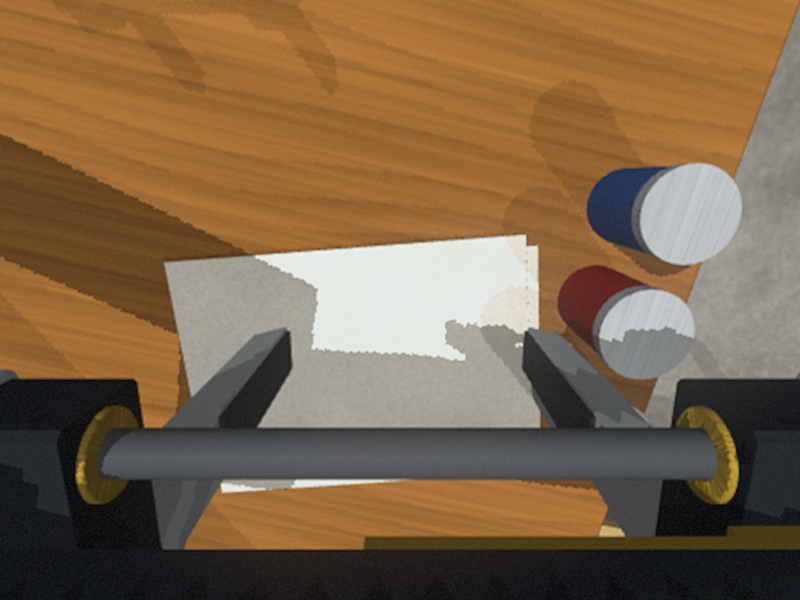

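The wrist picture shows the start spot: paper and paint cans, fingers at (290,340) and (525,340), up = tool +x and right = tool +y. The moves were refused, probably because each row needs all six keys.

{"method": "move_arm", "body": {
  "steps": [
    {"dx":3.2,"dy":-2.9,"dz":0,"ax":0,"ay":0,"az":0},
    {"dx":3.2,"dy":-2.9,"dz":0,"ax":0,"ay":0,"az":0},
    {"dx":3.2,"dy":-2.9,"dz":0,"ax":0,"ay":0,"az":0},
    {"dx":3.2,"dy":-2.9,"dz":0,"ax":0,"ay":0,"az":0},
    {"dx":3.2,"dy":-2.9,"dz":0,"ax":0,"ay":0,"az":0},
    {"dx":3.2,"dy":-2.9,"dz":0,"ax":0,"ay":0,"az":0},
    {"dx":3.2,"dy":-2.9,"dz":0,"ax":0,"ay":0,"az":0},
    {"dx":3.2,"dy":-2.9,"dz":0,"ax":0,"ay":0,"az":0}
  ]
}}

```text
clock: 0.95
ee_pos: [0.326, -0.2763, 0.4045]
orientation: [[0.975, 0.22, 0.0], [0.22, -0.975, 0.0], [0.0, -0.0, -1.0]]
wrist_force: [1.8, -0.5, -0.1]
finger_gap: 0.0941
gripper_force: 0.0
```

{"method": "move_arm", "body": {
  "steps": [
    {"dx":3,"dy":-2.7,"dz":0,"ax":0,"ay":0,"az":0},
    {"dx":3,"dy":-2.7,"dz":0,"ax":0,"ay":0,"az":0},
    {"dx":3,"dy":-2.7,"dz":0,"ax":0,"ay":0,"az":0},
    {"dx":2,"dy":-2,"dz":0,"ax":0,"ay":0,"az":0},
    {"dx":0,"dy":0,"dz":0,"ax":0,"ay":0,"az":0.1},
    {"dx":0,"dy":0,"dz":0,"ax":0,"ay":0,"az":0.1},
    {"dx":0,"dy":0,"dz":0,"ax":0,"ay":0,"az":0},
    {"dx":0,"dy":0,"dz":0,"ax":0,"ay":0,"az":0}
  ]
}}

```text
clock: 1.75
ee_pos: [0.4103, -0.1551, 0.4044]
orientation: [[1.0, 0.025, -0.0], [0.025, -1.0, 0.0], [-0.0, -0.0, -1.0]]
wrist_force: [-0.2, 0.5, -0.0]
finger_gap: 0.094
gripper_force: 0.0
```

```bash
python3 look.py w2
```

```text
[ 0.4103 -0.1551  0.4044] [[1.0, 0.025, -0.0], [0.025, -1.0, 0.0], [-0.0, -0.0, -1.0]] 1.75
```

View pics/w2.png

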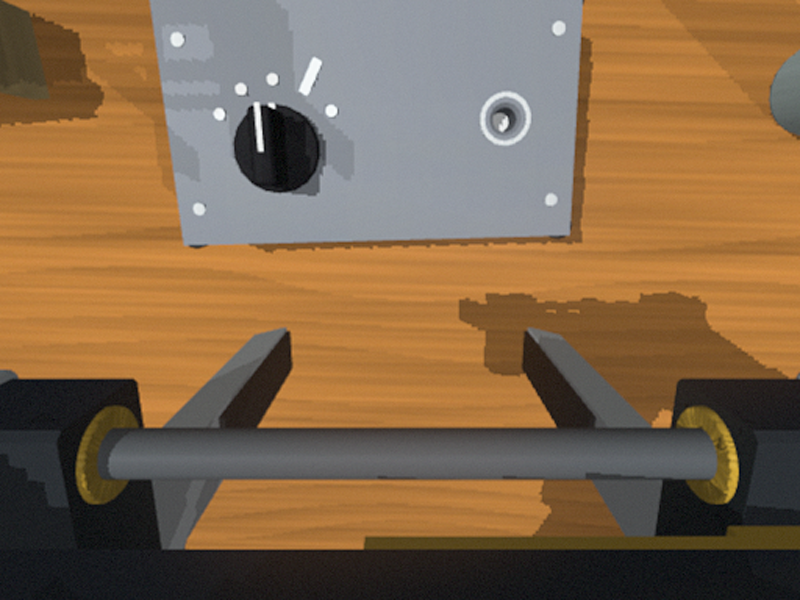

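The box is in clear view. The knob disc is at (277,149), its tick pointing to the middle dot (272,79), so the selector is at about 1.0. The long bar is at (311,76) and the ring at (506,118). I'll take a second view for heights, on the way to the knob.

{"method": "move_arm", "body": {
  "steps": [
    {"dx":1.5,"dy":-2,"dz":0,"ax":0,"ay":0,"az":0},
    {"dx":1.5,"dy":-2,"dz":0,"ax":0,"ay":0,"az":0},
    {"dx":1.5,"dy":-2,"dz":0,"ax":0,"ay":0,"az":0},
    {"dx":1.5,"dy":-2,"dz":0,"ax":0,"ay":0,"az":0},
    {"dx":0,"dy":0,"dz":0,"ax":0,"ay":0,"az":0},
    {"dx":0,"dy":0,"dz":0,"ax":0,"ay":0,"az":0},
    {"dx":0,"dy":0,"dz":0,"ax":0,"ay":0,"az":0},
    {"dx":0,"dy":0,"dz":0,"ax":0,"ay":0,"az":0}
  ]
}}

```text
clock: 2.6
ee_pos: [0.4681, -0.0746, 0.4046]
orientation: [[1.0, 0.022, -0.0], [0.022, -1.0, -0.0], [-0.0, 0.0, -1.0]]
wrist_force: [-0.2, 0.6, 0.4]
finger_gap: 0.0939
gripper_force: 0.0
```

```bash
python3 look.py w3
cat > blobs.py <<'E'
import sys; from h import *
def white(n,z=.07,rows=200):
    im=np.load(n+".npy").astype(int); p=np.load(n+"_p.npy",allow_pickle=True).item()
    m=((im.min(2)>175)).astype(np.uint8); m[rows:]=0
    k,l,st,c=cv2.connectedComponentsWithStats(m)
    return p,[(c[i],st[i]) for i in range(1,k) if 8<st[i][4]<700]
for n in sys.argv[1:]:
    p,b=white(n,rows=260)
    for c,s in b: print(n,np.round(c,1),s[2:].tolist(),np.round(onplane(p,c,.07),4)[:2])
E
python3 blobs.py w2 w3
```

```text
[ 0.4681 -0.0746  0.4046] [[1.0, 0.022, -0.0], [0.022, -1.0, -0.0], [-0.0, 0.0, -1.0]] 2.6
w2 [357.3  17.5] [9, 10, 67] [ 0.5686 -0.2434]
w2 [112.8  24.7] [9, 10, 72] [ 0.5565 -0.0113]
w2 [198.1  48.4] [15, 25, 180] [ 0.5376 -0.092 ]
w2 [173.8  50.2] [8, 8, 50] [ 0.5354 -0.0685]
w2 [153.6  56.5] [8, 8, 52] [ 0.5291 -0.0485]
w2 [323.1  75. ] [33, 35, 346] [ 0.5164 -0.2149]
w2 [165.1  80.2] [7, 32, 112] [ 0.5075 -0.0586]
w2 [173.8  67.1] [4, 4, 12] [ 0.52   -0.0677]
w2 [211.5  70.5] [8, 8, 52] [ 0.5178 -0.1048]
w2 [139.7  72.5] [8, 8, 50] [ 0.5141 -0.034 ]
w2 [321.8  79.4] [6, 9, 37] [ 0.5122 -0.214 ]
w2 [352.2 127.5] [8, 8, 53] [ 0.4663 -0.2486]
w2 [126.9 133.5] [9, 8, 52] [ 0.4543 -0.0166]
w3 [431.7  83.4] [8, 8, 53] [ 0.5686 -0.2435]
w3 [198.4  90.9] [8, 9, 50] [ 0.5564 -0.0114]
w3 [278.5 112.1] [16, 23, 157] [ 0.5375 -0.0921]
w3 [255.2 113.6] [8, 8, 47] [ 0.5355 -0.0685]
w3 [235.9 119.6] [7, 8, 44] [ 0.5291 -0.0489]
w3 [396.3 136. ] [31, 31, 279] [ 0.5161 -0.2149]
w3 [256.4 131.6] [4, 6, 21] [ 0.5175 -0.0701]
w3 [290.1 132. ] [7, 7, 44] [ 0.5178 -0.1048]
w3 [221.7 134.1] [8, 8, 46] [ 0.5141 -0.0343]
w3 [390.7 136.2] [6, 8, 30] [ 0.5158 -0.2092]
w3 [255.8 148.8] [4, 28, 91] [ 0.4998 -0.0698]
w3 [421.7 183.5] [8, 8, 45] [ 0.4664 -0.2488]
w3 [206. 190.] [7, 7, 43] [ 0.4541 -0.0169]
```

View pics/w3.png

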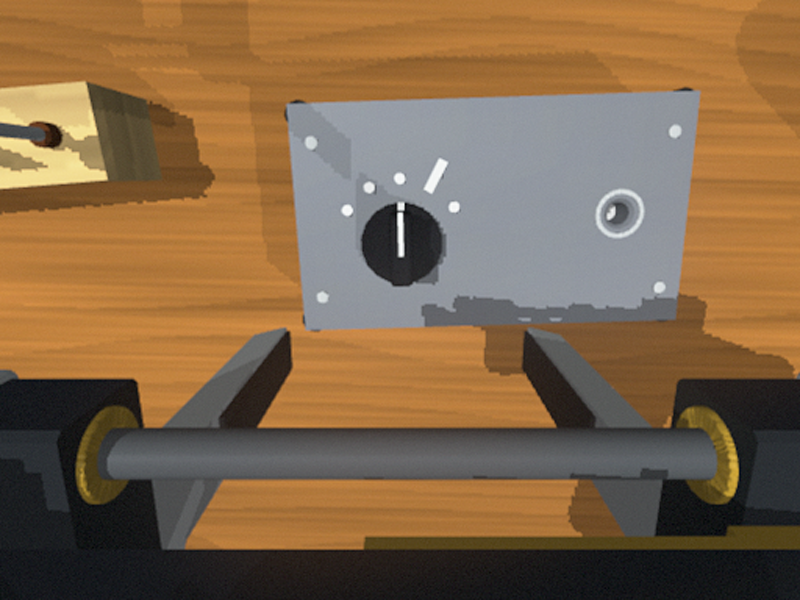

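The z = 0.07 plane gives the same positions from both views to within 0.5 mm. The box centre is (0.5114,-0.1301) with yaw 0.0525, the knob axis (0.4933,-0.0710) and the hole (0.5160,-0.2150). In w3 the pointer line (401,230) points at the middle dot, which confirms 1.0. I'll go down onto the knob.

{"method": "move_arm", "body": {
  "steps": [
    {"dx":1,"dy":-0.1,"dz":0,"ax":0,"ay":0,"az":-0.03},
    {"dx":1,"dy":-0.1,"dz":0,"ax":0,"ay":0,"az":0},
    {"dx":0.5,"dy":-0.1,"dz":2,"ax":0,"ay":0,"az":0},
    {"dx":0,"dy":0,"dz":3,"ax":0,"ay":0,"az":0},
    {"dx":0,"dy":0,"dz":3,"ax":0,"ay":0,"az":0},
    {"dx":0,"dy":0,"dz":2,"ax":0,"ay":0,"az":0},
    {"dx":0,"dy":0,"dz":0,"ax":0,"ay":0,"az":0},
    {"dx":0,"dy":0,"dz":0,"ax":0,"ay":0,"az":0}
  ]
}}

```text
clock: 3.45
ee_pos: [0.4941, -0.0698, 0.3048]
orientation: [[0.999, 0.053, -0.0], [0.053, -0.999, 0.0], [-0.0, -0.0, -1.0]]
wrist_force: [-0.5, 1.3, 0.2]
finger_gap: 0.0943
gripper_force: 0.0
```

{"method": "move_arm", "body": {
  "steps": [
    {"dx":-0.1,"dy":0.1,"dz":1.2,"ax":0,"ay":0,"az":0},
    {"dx":0,"dy":0,"dz":1,"ax":0,"ay":0,"az":0},
    {"dx":0,"dy":0,"dz":0,"ax":0,"ay":0,"az":0},
    {"dx":0,"dy":0,"dz":0,"ax":0,"ay":0,"az":0},
    {"dx":0,"dy":0,"dz":0,"ax":0,"ay":0,"az":0},
    {"dx":0,"dy":0,"dz":0,"ax":0,"ay":0,"az":0},
    {"dx":0,"dy":0,"dz":0,"ax":0,"ay":0,"az":0},
    {"dx":0,"dy":0,"dz":0,"ax":0,"ay":0,"az":0}
  ]
}}

```text
clock: 4.25
ee_pos: [0.4926, -0.0709, 0.2829]
orientation: [[0.999, 0.053, 0.001], [0.053, -0.999, -0.0], [0.0, 0.0, -1.0]]
wrist_force: [-0.3, -0.3, 0.1]
finger_gap: 0.0939
gripper_force: 0.0
```

{"method": "move_arm", "body": {
  "steps": [
    {"dx":0,"dy":0,"dz":0,"ax":0,"ay":0,"az":0},
    {"dx":0,"dy":0,"dz":0,"ax":0,"ay":0,"az":0},
    {"dx":0,"dy":0,"dz":0,"ax":0,"ay":0,"az":0},
    {"dx":0,"dy":0,"dz":0,"ax":0,"ay":0,"az":0},
    {"dx":0,"dy":0,"dz":0,"ax":0,"ay":0,"az":0},
    {"dx":0,"dy":0,"dz":0,"ax":0,"ay":0,"az":0},
    {"dx":0,"dy":0,"dz":0,"ax":0,"ay":0,"az":0},
    {"dx":0,"dy":0,"dz":0,"ax":0,"ay":0,"az":0}
  ],
  "fingers": -1,
  "force": 25
}}

```text
clock: 5.05
ee_pos: [0.4925, -0.0708, 0.2826]
orientation: [[0.999, 0.053, -0.0], [0.053, -0.999, 0.0], [-0.0, -0.0, -1.0]]
wrist_force: [0.2, 0.4, -0.2]
finger_gap: 0.0334
gripper_force: 0.0
```

Still closing, so I'll wait another call.

{"method": "move_arm", "body": {
  "steps": [
    {"dx":0,"dy":0,"dz":0,"ax":0,"ay":0,"az":0},
    {"dx":0,"dy":0,"dz":0,"ax":0,"ay":0,"az":0},
    {"dx":0,"dy":0,"dz":0,"ax":0,"ay":0,"az":0},
    {"dx":0,"dy":0,"dz":0,"ax":0,"ay":0,"az":0},
    {"dx":0,"dy":0,"dz":0,"ax":0,"ay":0,"az":0},
    {"dx":0,"dy":0,"dz":0,"ax":0,"ay":0,"az":0},
    {"dx":0,"dy":0,"dz":0,"ax":0,"ay":0,"az":0},
    {"dx":0,"dy":0,"dz":0,"ax":0,"ay":0,"az":0}
  ]
}}

```text
clock: 5.85
ee_pos: [0.4925, -0.0707, 0.2827]
orientation: [[0.999, 0.053, -0.0], [0.053, -0.999, 0.0], [-0.0, -0.0, -1.0]]
wrist_force: [-0.1, 1.1, 0.6]
finger_gap: 0.0137
gripper_force: 25.0
```

{"method": "move_arm", "body": {
  "steps": [
    {"dx":0,"dy":0,"dz":0,"ax":0,"ay":0,"az":0.1},
    {"dx":0,"dy":0,"dz":0,"ax":0,"ay":0,"az":0.1},
    {"dx":0,"dy":0,"dz":0,"ax":0,"ay":0,"az":0.1},
    {"dx":0,"dy":0,"dz":0,"ax":0,"ay":0,"az":0.1},
    {"dx":0,"dy":0,"dz":0,"ax":0,"ay":0,"az":0.1},
    {"dx":0,"dy":0,"dz":0,"ax":0,"ay":0,"az":0.02},
    {"dx":0,"dy":0,"dz":0,"ax":0,"ay":0,"az":0},
    {"dx":0,"dy":0,"dz":0,"ax":0,"ay":0,"az":0}
  ]
}}

```text
clock: 6.65
ee_pos: [0.4925, -0.0704, 0.2827]
orientation: [[0.893, -0.449, 0.0], [-0.449, -0.893, 0.001], [-0.0, -0.001, -1.0]]
wrist_force: [0.2, 4.9, 1.2]
finger_gap: 0.0138
gripper_force: 25.0
```

{"method": "move_arm", "body": {
  "steps": [
    {"dx":0,"dy":0,"dz":0,"ax":0,"ay":0,"az":0},
    {"dx":0,"dy":0,"dz":0,"ax":0,"ay":0,"az":0},
    {"dx":0,"dy":0,"dz":0,"ax":0,"ay":0,"az":0},
    {"dx":0,"dy":0,"dz":0,"ax":0,"ay":0,"az":0},
    {"dx":0,"dy":0,"dz":0,"ax":0,"ay":0,"az":0},
    {"dx":0,"dy":0,"dz":0,"ax":0,"ay":0,"az":0},
    {"dx":0,"dy":0,"dz":0,"ax":0,"ay":0,"az":0},
    {"dx":0,"dy":0,"dz":0,"ax":0,"ay":0,"az":0}
  ],
  "fingers": 0.3
}}

```text
clock: 7.45
ee_pos: [0.4925, -0.0708, 0.2826]
orientation: [[0.893, -0.45, -0.0], [-0.45, -0.893, -0.0], [-0.0, 0.0, -1.0]]
wrist_force: [-0.2, -0.5, -0.2]
finger_gap: 0.0613
gripper_force: 0.0
```

{"method": "move_arm", "body": {
  "steps": [
    {"dx":0,"dy":0,"dz":-2,"ax":0,"ay":0,"az":0},
    {"dx":0,"dy":0,"dz":-4,"ax":0,"ay":0,"az":0},
    {"dx":-2,"dy":0,"dz":-4,"ax":0,"ay":0,"az":0},
    {"dx":-2,"dy":0,"dz":-3,"ax":0,"ay":0,"az":0},
    {"dx":0,"dy":0,"dz":0,"ax":0,"ay":0,"az":0},
    {"dx":0,"dy":0,"dz":0,"ax":0,"ay":0,"az":0},
    {"dx":0,"dy":0,"dz":0,"ax":0,"ay":0,"az":0},
    {"dx":0,"dy":0,"dz":0,"ax":0,"ay":0,"az":0}
  ],
  "fingers": 1
}}

```text
clock: 8.25
ee_pos: [0.4567, -0.053, 0.4107]
orientation: [[0.893, -0.451, -0.004], [-0.451, -0.893, 0.001], [-0.004, 0.001, -1.0]]
wrist_force: [0.1, 0.5, -0.0]
finger_gap: 0.0937
gripper_force: 0.0
```

```bash
python3 look.py w4; python3 blobs.py w4
```

```text
[ 0.4567 -0.053   0.4107] [[0.893, -0.451, -0.004], [-0.451, -0.893, 0.001], [-0.004, 0.001, -1.0]] 8.25
w4 [378.8  51.9] [33, 35, 363] [ 0.5159 -0.215 ]
w4 [374.6  55.6] [6, 10, 39] [ 0.5146 -0.21  ]
w4 [258.   89.8] [7, 24, 164] [ 0.5378 -0.0921]
w4 [427.7  82.7] [8, 9, 58] [ 0.4665 -0.2486]
w4 [238.5 102.6] [8, 8, 51] [ 0.5355 -0.0685]
w4 [277.9 102.1] [8, 9, 49] [ 0.5178 -0.1049]
w4 [180.  109.8] [9, 9, 61] [ 0.5564 -0.0112]
w4 [258.7 127. ] [5, 34, 124] [ 0.5042 -0.076 ]
w4 [224.5 117.2] [8, 8, 45] [ 0.5292 -0.0487]
w4 [219.1 136.6] [7, 8, 45] [ 0.5143 -0.0341]
w4 [231.3 192.7] [8, 8, 47] [ 0.4543 -0.0168]
w4 [  3.  197.6] [8, 13, 78] [0.5633 0.2117]
```

View pics/w4.png

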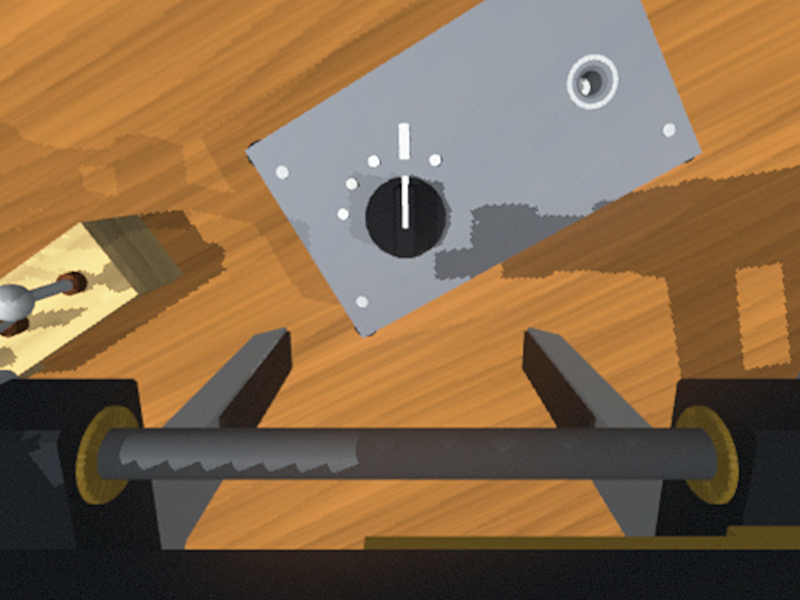

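The pointer line at (405,200) lines up with the long bar at (404,141), so the selector is set and let go. Next is a viewing pose near the stylus.

{"method": "move_arm", "body": {
  "steps": [
    {"dx":-0.4,"dy":-4.2,"dz":0,"ax":0,"ay":0,"az":0},
    {"dx":-0.4,"dy":-4.2,"dz":0,"ax":0,"ay":0,"az":0},
    {"dx":-0.4,"dy":-4.2,"dz":0,"ax":0,"ay":0,"az":0},
    {"dx":-0.4,"dy":-4.2,"dz":0,"ax":0,"ay":0,"az":0},
    {"dx":-0.4,"dy":-4,"dz":0,"ax":0,"ay":0,"az":0},
    {"dx":-0.4,"dy":-4,"dz":0,"ax":0,"ay":0,"az":0},
    {"dx":0,"dy":0,"dz":0,"ax":0,"ay":0,"az":-0.14},
    {"dx":0,"dy":0,"dz":0,"ax":0,"ay":0,"az":-0.14}
  ]
}}

```text
clock: 9.1
ee_pos: [0.5474, 0.1808, 0.4106]
orientation: [[0.984, -0.178, -0.003], [-0.178, -0.984, -0.001], [-0.003, 0.001, -1.0]]
wrist_force: [0.4, 0.4, -1.0]
finger_gap: 0.094
gripper_force: 0.0
```

{"method": "move_arm", "body": {
  "steps": [
    {"dx":0,"dy":0,"dz":0,"ax":0,"ay":0,"az":-0.14},
    {"dx":0,"dy":0,"dz":0,"ax":0,"ay":0,"az":-0.14},
    {"dx":0,"dy":0,"dz":0,"ax":0,"ay":0,"az":-0.14},
    {"dx":0,"dy":0,"dz":0,"ax":0,"ay":0,"az":-0.14},
    {"dx":0,"dy":0,"dz":0,"ax":0,"ay":0,"az":-0.14},
    {"dx":0,"dy":0,"dz":0,"ax":0,"ay":0,"az":-0.14},
    {"dx":0,"dy":0,"dz":0,"ax":0,"ay":0,"az":-0.14},
    {"dx":0,"dy":0,"dz":0,"ax":0,"ay":0,"az":-0.14}
  ]
}}

```text
clock: 9.9
ee_pos: [0.5472, 0.1793, 0.411]
orientation: [[0.591, 0.807, -0.003], [0.807, -0.591, -0.0], [-0.002, -0.002, -1.0]]
wrist_force: [0.3, 1.3, -1.1]
finger_gap: 0.0942
gripper_force: 0.0
```

{"method": "move_arm", "body": {
  "steps": [
    {"dx":0,"dy":0,"dz":0,"ax":0,"ay":0,"az":-0.14},
    {"dx":0,"dy":0,"dz":0,"ax":0,"ay":0,"az":-0.14},
    {"dx":0,"dy":0,"dz":0,"ax":0,"ay":0,"az":-0.14},
    {"dx":0,"dy":0,"dz":0,"ax":0,"ay":0,"az":-0.14},
    {"dx":0,"dy":0,"dz":0,"ax":0,"ay":0,"az":-0.12},
    {"dx":0,"dy":0,"dz":0,"ax":0,"ay":0,"az":0},
    {"dx":0,"dy":0,"dz":0,"ax":0,"ay":0,"az":0},
    {"dx":0,"dy":0,"dz":0,"ax":0,"ay":0,"az":0}
  ]
}}

```text
clock: 10.7
ee_pos: [0.5471, 0.1794, 0.412]
orientation: [[-0.04, 0.999, -0.001], [0.999, 0.04, -0.0], [-0.0, -0.001, -1.0]]
wrist_force: [0.2, 0.2, -0.1]
finger_gap: 0.0939
gripper_force: 0.0
```

```bash
python3 look.py w5
```

```text
[0.5471 0.1794 0.412 ] [[-0.04, 0.999, -0.001], [0.999, 0.04, -0.0], [-0.0, -0.001, -1.0]] 10.7
```

View pics/w5.png

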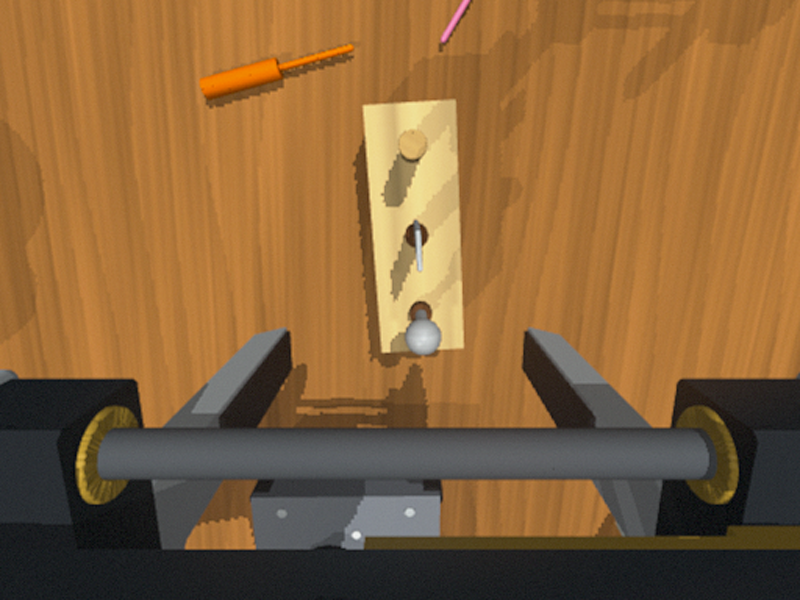

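The wrist view shows the round wooden stylus top at (413,145) at the far end of the rack, blade at (418,240), ball at (422,336). Orange and pink decoys lie nearby. I'll shift for a second view and compute heights.

{"method": "move_arm", "body": {
  "steps": [
    {"dx":2,"dy":0,"dz":0,"ax":0,"ay":0,"az":0},
    {"dx":2,"dy":0,"dz":0,"ax":0,"ay":0,"az":0},
    {"dx":0,"dy":0,"dz":0,"ax":0,"ay":0,"az":0},
    {"dx":0,"dy":0,"dz":0,"ax":0,"ay":0,"az":0},
    {"dx":0,"dy":0,"dz":0,"ax":0,"ay":0,"az":0},
    {"dx":0,"dy":0,"dz":0,"ax":0,"ay":0,"az":0},
    {"dx":0,"dy":0,"dz":0,"ax":0,"ay":0,"az":0},
    {"dx":0,"dy":0,"dz":0,"ax":0,"ay":0,"az":0}
  ]
}}

```text
clock: 11.55
ee_pos: [0.5454, 0.2189, 0.4127]
orientation: [[-0.041, 0.999, 0.0], [0.999, 0.041, -0.0], [-0.0, 0.0, -1.0]]
wrist_force: [0.4, 0.9, 0.3]
finger_gap: 0.0943
gripper_force: 0.0
```

```bash
python3 look.py w6
python3 - <<'E'
from h import *
R=[];P=[]
for n,c in (("w5",(264,93)),("w6",(264,133))):
    im=np.load(n+".npy"); p=np.load(n+"_p.npy",allow_pickle=True).item()
    x0,y0=c[0]-50,max(c[1]-50,0); g=cv2.resize(im[y0:c[1]+50,x0:c[0]+50],None,fx=4,fy=4,interpolation=cv2.INTER_CUBIC)
    g=cv2.medianBlur(cv2.cvtColor(g,cv2.COLOR_RGB2GRAY),7)
    h=cv2.HoughCircles(g,cv2.HOUGH_GRADIENT,1.5,30,param1=80,param2=20,minRadius=25,maxRadius=52)
    h=h[0][:4]; print(n,[(np.round(((a+.5)/4-.5+x0,(b+.5)/4-.5+y0,r/4),1).tolist(),np.round(onplane(p,((a+.5)/4-.5+x0,(b+.5)/4-.5+y0),.13),4).tolist()) for a,b,r in h])
    a,b,r=h[0]; R.append(ray(p,((a+.5)/4-.5+x0,(b+.5)/4-.5+y0)))
    hs=cv2.cvtColor(im,cv2.COLOR_RGB2HSV); m=(cv2.inRange(hs,(5,240,200),(14,255,255))); m[250:]=0
    ys,xs=np.nonzero(m); print("orange",len(xs),xs.min(),xs.max(),ys.min(),ys.max()); 
    k=np.argmin(xs); P.append(ray(p,(xs[k],ys[k])))
print(tri(R),"orange left end",tri(P))
E
```

```text
[0.5454 0.2189 0.4127] [[-0.041, 0.999, 0.0], [0.999, 0.041, -0.0], [-0.0, 0.0, -1.0]] 11.55
w5 [([262.20001220703125, 93.0999984741211, 10.800000190734863], [0.545, 0.2634, 0.13]), ([251.6999969482422, 125.69999694824219, 6.699999809265137], [0.5371, 0.2364, 0.13]), ([244.89999389648438, 92.30000305175781, 11.899999618530273], [0.5306, 0.2634, 0.13])]
orange 172 130 225 31 59
w6 [([261.3999938964844, 138.6999969482422, 10.899999618530273], [0.5445, 0.2653, 0.13]), ([253.1999969482422, 158.89999389648438, 9.699999809265137], [0.538, 0.2473, 0.13]), ([246.39999389648438, 175.8000030517578, 8.800000190734863], [0.5325, 0.232, 0.13])]
orange 162 132 226 65 94
[0.54482153 0.26422593 0.116975  ] orange left end [ 0.36070892  0.31655144 -0.05329283]
```

View pics/w6.png

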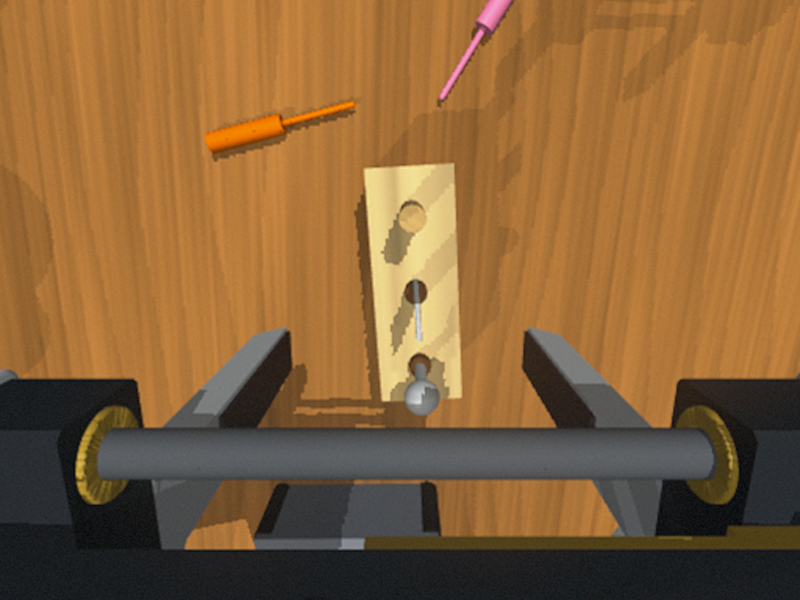

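The second view has the stylus top at (413,217), which puts it at about (0.5465,0.264). The triangulated height of 0.117 agrees roughly with the 0.13 expected. The orange decoy lies well to the left and clear of the fingers. Going over it and down.

{"method": "move_arm", "body": {
  "steps": [
    {"dx":2.5,"dy":0.3,"dz":0,"ax":0,"ay":0,"az":0},
    {"dx":2,"dy":0,"dz":2,"ax":0,"ay":0,"az":0},
    {"dx":0,"dy":0,"dz":3,"ax":0,"ay":0,"az":0},
    {"dx":0,"dy":0,"dz":2,"ax":0,"ay":0,"az":0},
    {"dx":0,"dy":0,"dz":0,"ax":0,"ay":0,"az":0},
    {"dx":0,"dy":0,"dz":0,"ax":0,"ay":0,"az":0},
    {"dx":0,"dy":0,"dz":0,"ax":0,"ay":0,"az":0},
    {"dx":0,"dy":0,"dz":0,"ax":0,"ay":0,"az":0}
  ]
}}

```text
clock: 12.4
ee_pos: [0.5471, 0.2645, 0.3446]
orientation: [[-0.042, 0.999, 0.003], [0.999, 0.042, 0.001], [0.001, 0.003, -1.0]]
wrist_force: [0.3, 0.3, 0.4]
finger_gap: 0.094
gripper_force: 0.0
```

```bash
python3 look.py w7
```

```text
[0.5471 0.2645 0.3446] [[-0.042, 0.999, 0.003], [0.999, 0.042, 0.001], [0.001, 0.003, -1.0]] 12.4
```

View pics/w7.png

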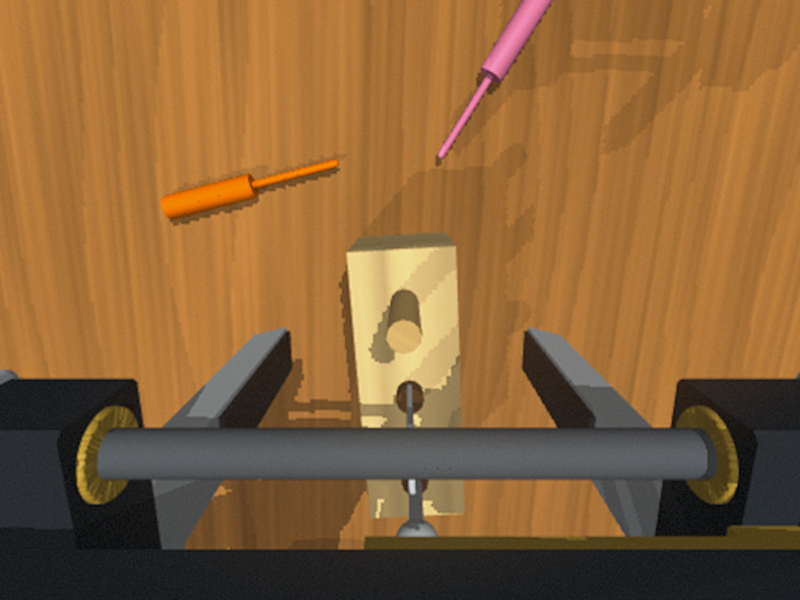

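The stylus top is at (403,337), central between the finger tips (290 and 525, middle 407). I'll refine its position across the views.

Run:
```python
from h import *
r=[]
for n,c in (("w5",(413,144.5)),("w6",(413,217)),("w7",(403,337))):
    p=np.load(n+"_p.npy",allow_pickle=True).item(); uv=(np.array(c)+.5)/1.5625-.5
    r.append(ray(p,uv)); print(np.round(onplane(p,uv,.13),4))
print(np.round(tri(r),4))
```

```text
[0.5466 0.2641 0.13  ]
[0.5468 0.2654 0.13  ]
[0.546  0.2646 0.13  ]
[0.5465 0.2646 0.1291]
```

Triangulated at (0.5465,0.2646,0.129), which matches the expected 0.13. Down and grasp.

{"method": "move_arm", "body": {
  "steps": [
    {"dx":0,"dy":0,"dz":2,"ax":0,"ay":0,"az":0},
    {"dx":0,"dy":0,"dz":2,"ax":0,"ay":0,"az":0},
    {"dx":0,"dy":0,"dz":2,"ax":0,"ay":0,"az":0},
    {"dx":0,"dy":0,"dz":0,"ax":0,"ay":0,"az":0},
    {"dx":0,"dy":0,"dz":0,"ax":0,"ay":0,"az":0},
    {"dx":0,"dy":0,"dz":0,"ax":0,"ay":0,"az":0},
    {"dx":0,"dy":0,"dz":0,"ax":0,"ay":0,"az":0},
    {"dx":0,"dy":0,"dz":0,"ax":0,"ay":0,"az":0}
  ]
}}

```text
clock: 13.25
ee_pos: [0.5469, 0.2646, 0.2839]
orientation: [[-0.042, 0.999, 0.002], [0.999, 0.042, 0.001], [0.001, 0.002, -1.0]]
wrist_force: [0.1, 0.7, 0.1]
finger_gap: 0.094
gripper_force: 0.0
```

{"method": "move_arm", "body": {
  "steps": [
    {"dx":0,"dy":0,"dz":0,"ax":0,"ay":0,"az":0},
    {"dx":0,"dy":0,"dz":0,"ax":0,"ay":0,"az":0},
    {"dx":0,"dy":0,"dz":0,"ax":0,"ay":0,"az":0},
    {"dx":0,"dy":0,"dz":0,"ax":0,"ay":0,"az":0},
    {"dx":0,"dy":0,"dz":0,"ax":0,"ay":0,"az":0},
    {"dx":0,"dy":0,"dz":0,"ax":0,"ay":0,"az":0},
    {"dx":0,"dy":0,"dz":0,"ax":0,"ay":0,"az":0},
    {"dx":0,"dy":0,"dz":0,"ax":0,"ay":0,"az":0}
  ],
  "fingers": -1,
  "force": 30
}}

```text
clock: 14.05
ee_pos: [0.5465, 0.2644, 0.2826]
orientation: [[-0.042, 0.999, -0.0], [0.999, 0.042, 0.0], [0.0, -0.0, -1.0]]
wrist_force: [-1.4, 0.1, -0.2]
finger_gap: 0.0337
gripper_force: 0.0
```

{"method": "move_arm", "body": {
  "steps": [
    {"dx":0,"dy":0,"dz":0,"ax":0,"ay":0,"az":0},
    {"dx":0,"dy":0,"dz":0,"ax":0,"ay":0,"az":0},
    {"dx":0,"dy":0,"dz":0,"ax":0,"ay":0,"az":0},
    {"dx":0,"dy":0,"dz":0,"ax":0,"ay":0,"az":0},
    {"dx":0,"dy":0,"dz":0,"ax":0,"ay":0,"az":0},
    {"dx":0,"dy":0,"dz":0,"ax":0,"ay":0,"az":0},
    {"dx":0,"dy":0,"dz":0,"ax":0,"ay":0,"az":0},
    {"dx":0,"dy":0,"dz":0,"ax":0,"ay":0,"az":0}
  ]
}}

```text
clock: 14.85
ee_pos: [0.5464, 0.2645, 0.2826]
orientation: [[-0.042, 0.999, -0.0], [0.999, 0.042, -0.0], [0.0, -0.0, -1.0]]
wrist_force: [0.4, -0.0, -1.3]
finger_gap: 0.0156
gripper_force: 30.0
```

{"method": "move_arm", "body": {
  "steps": [
    {"dx":0,"dy":0,"dz":-1,"ax":0,"ay":0,"az":0},
    {"dx":0,"dy":0,"dz":-2,"ax":0,"ay":0,"az":0},
    {"dx":0,"dy":0,"dz":-3,"ax":0,"ay":0,"az":0},
    {"dx":0,"dy":0,"dz":-3,"ax":0,"ay":0,"az":0},
    {"dx":0,"dy":0,"dz":-3,"ax":0,"ay":0,"az":0},
    {"dx":0,"dy":0,"dz":-3,"ax":0,"ay":0,"az":0},
    {"dx":0,"dy":0,"dz":-2,"ax":0,"ay":0,"az":0},
    {"dx":0,"dy":0,"dz":0,"ax":0,"ay":0,"az":0}
  ]
}}

```text
clock: 15.65
ee_pos: [0.5471, 0.2647, 0.4578]
orientation: [[-0.042, 0.999, 0.009], [0.999, 0.042, 0.003], [0.002, 0.009, -1.0]]
wrist_force: [0.6, 0.2, -0.9]
finger_gap: 0.0158
gripper_force: 30.0
```

{"method": "move_arm", "body": {
  "steps": [
    {"dx":-3,"dy":-0.4,"dz":0,"ax":0,"ay":0,"az":0},
    {"dx":-4,"dy":-0.4,"dz":0,"ax":0,"ay":0,"az":0},
    {"dx":-4,"dy":-0.4,"dz":0,"ax":0,"ay":0,"az":0},
    {"dx":-4,"dy":-0.4,"dz":0,"ax":0,"ay":0,"az":0},
    {"dx":-4,"dy":-0.4,"dz":0,"ax":0,"ay":0,"az":0},
    {"dx":-4,"dy":-0.4,"dz":0,"ax":0,"ay":0,"az":0},
    {"dx":-4,"dy":-0.4,"dz":0,"ax":0,"ay":0,"az":0},
    {"dx":-4,"dy":-0.4,"dz":0,"ax":0,"ay":0,"az":0}
  ]
}}

```text
clock: 16.45
ee_pos: [0.5267, -0.048, 0.4512]
orientation: [[-0.042, 0.999, -0.002], [0.999, 0.042, 0.001], [0.001, -0.002, -1.0]]
wrist_force: [0.3, 0.9, -1.1]
finger_gap: 0.0156
gripper_force: 30.0
```

{"method": "move_arm", "body": {
  "steps": [
    {"dx":-4,"dy":-0.4,"dz":0,"ax":0,"ay":0,"az":0},
    {"dx":-4,"dy":-0.4,"dz":0,"ax":0,"ay":0,"az":0},
    {"dx":-4,"dy":-0.4,"dz":0,"ax":0,"ay":0,"az":0},
    {"dx":-3,"dy":-0.4,"dz":0,"ax":0,"ay":0,"az":0},
    {"dx":-1,"dy":0,"dz":2,"ax":0,"ay":0,"az":0},
    {"dx":0,"dy":0,"dz":2,"ax":0,"ay":0,"az":0},
    {"dx":0,"dy":0,"dz":0,"ax":0,"ay":0,"az":0},
    {"dx":0,"dy":0,"dz":0,"ax":0,"ay":0,"az":0}
  ]
}}

```text
clock: 17.25
ee_pos: [0.5179, -0.2069, 0.4115]
orientation: [[-0.042, 0.999, -0.002], [0.999, 0.042, 0.001], [0.002, -0.002, -1.0]]
wrist_force: [0.8, 0.1, -0.4]
finger_gap: 0.0155
gripper_force: 30.0
```

```bash
python3 look.py w8
python3 - <<'E'
from h import *
for n in("scene","top"):
    im=snapshot(n); np.save(n+"1.npy",im); print(im.shape)
im=np.load("scene1.npy")[80:230,180:380,::-1]; cv2.imwrite("pics/s1.png",cv2.resize(im,(800,600),interpolation=cv2.INTER_CUBIC))
E
```

```text
[ 0.5179 -0.2069  0.4115] [[-0.042, 0.999, -0.002], [0.999, 0.042, 0.001], [0.002, -0.002, -1.0]] 17.25
(384, 512, 3)
(384, 512, 3)
```

View pics/w8.png

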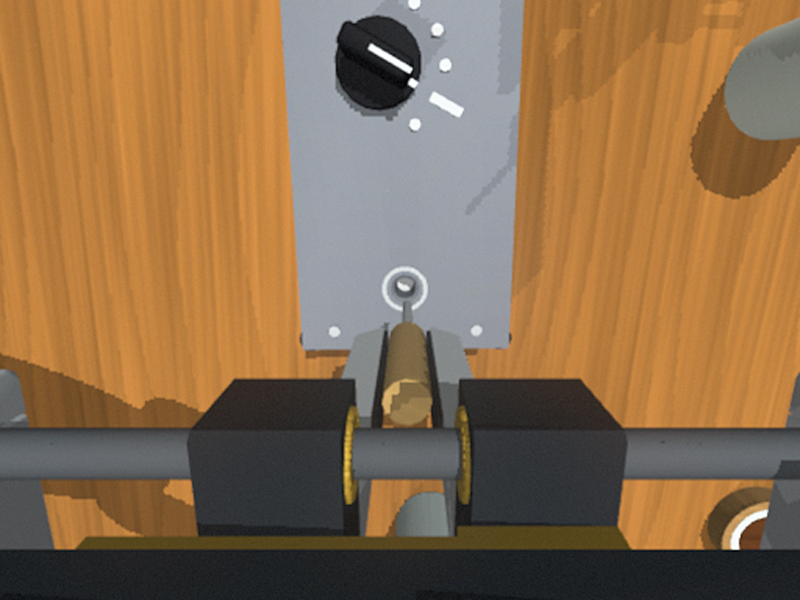

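The stylus is held upright: handle top at (407,400), pin running up to about (405,300), just below the ring at (405,288). The selector is still at the bar. All 10 pictures are used, so from here I check numerically where the tip lies.

Run:
```python
from h import *
p=np.load("w8_p.npy",allow_pickle=True).item(); T=np.linalg.inv(p["world_from_camera"])
def proj(X): c=T[:3,:3]@X+T[:3,3]; return np.round([p["fx"]*c[0]/c[2]+p["cx"],p["fy"]*c[1]/c[2]+p["cy"]],1)
E=np.array([.5179,-.2069,.4115]); Rm=np.array([[-.042,.999,-.002],[.999,.042,.001],[.002,-.002,-1.]])
for n,d in (("tip",.2706),("shoulder",.2126),("top",.1526)): print(n,E+Rm@[0,0,d],proj(E+Rm@[0,0,d]))
print("hole",proj(np.array([.516,-.215,.07])))
im=np.load("w8.npy")
for r in range(176,214): print(r," ".join("%3d"%v for v in im[r,250:270].mean(1)))
```

```text
tip [ 0.5173588 -0.2066294  0.1409   ] [260.4 194.2]
shoulder [ 0.5174748 -0.2066874  0.1989   ] [260.5 216.6]
top [ 0.5175948 -0.2067474  0.2589   ] [260.7 258.4]
hole [258.9 184.7]
176 212 176 153 155 154 146 132 125 120 126 130 132 139 146 157 159 171 199 226 230
177 174 153 154 148 135 115 113 117 120 122 118 113 108 122 144 150 150 166 214 238
178 155 156 146 124 112 124 133 141 141 144 142 132 126 114 117 134 144 152 188 228
179 155 149 127 113 121 143 149 147 148 148 149 148 146 135 119 116 136 152 163 190
180 151 135 114 104 153 187 141 141 145 146 145 150 148 148 125 105 126 148 155 171
181 145 125 108  89 179 233 200 181 140 143 144 146 146 149 121  93 122 141 155 164
182 146 122 107  80 179 241 238 227 199 204 181 141 148 138 102  89 122 131 151 153
183 138 122 104  76 148 228 237 235 235 235 230 184 144 122  76  86 123 129 146 155
184 138 125 105  72  89 160 226 238 236 235 239 226 154  94  61  86 115 132 149 155
185 139 129 113  79  80  94 155 202 216 225 214 195 135  68  61  91 124 132 149 157
186 139 129 117  90  86  87  88 106 140 150 134 114  73  68  65 100 132 135 1
[... 1574 characters left out ...]
 120 147 157 156 155 154 157
206 157 153 155 156 156 147 135 113  99 102 102 105 106 116 142 144 154 155 155 155
207 157 158 159 151 128 117 104  94  95 100 100  98  98 112 118 112 133 147 157 155
208 157 156 151 121  92  91  93  97  97  99  99 101  99 101 100 102 106 126 151 159
209 157 151 120  92  89  91  94  96  99  99 102 100 101 102 102 102 100 105 125 147
210 153 126  84  88  90  92  94  98 100  99  98 100 100  99 102 103 107  99  98 117
211 126  92  82  89  92  95  95  97 100  99 103 104 100 100 103 103 101 101  97  96
212  91  77  85  89  92  96  93  98  99 100 101 100 103  97 100 103 101 101  99  95
213  78  78  88  89  94  96  98  97  97  98  99 101 100  99 103 102 103 102  97  91
```

The projected tip (260.4,194.2) matches the pin seen in the image, so the tip is where I expect relative to the TCP. Shift over the hole and go down to just above it.

{"method": "move_arm", "body": {
  "steps": [
    {"dx":-0.8,"dy":-0.2,"dz":1,"ax":0,"ay":0,"az":0},
    {"dx":0,"dy":0,"dz":2,"ax":0,"ay":0,"az":0},
    {"dx":0,"dy":0,"dz":2,"ax":0,"ay":0,"az":0},
    {"dx":0,"dy":0,"dz":1,"ax":0,"ay":0,"az":0},
    {"dx":0,"dy":0,"dz":0,"ax":0,"ay":0,"az":0},
    {"dx":0,"dy":0,"dz":0,"ax":0,"ay":0,"az":0},
    {"dx":0,"dy":0,"dz":0,"ax":0,"ay":0,"az":0},
    {"dx":0,"dy":0,"dz":0,"ax":0,"ay":0,"az":0}
  ]
}}

```text
clock: 18.2
ee_pos: [0.517, -0.2155, 0.3539]
orientation: [[-0.042, 0.999, 0.002], [0.999, 0.042, -0.001], [-0.001, 0.002, -1.0]]
wrist_force: [0.2, -0.7, -0.4]
finger_gap: 0.0156
gripper_force: 30.0
```

Run:
```python
from h import *
o=env.get_obs(); p=camera_params("wrist"); im=snapshot("wrist"); T=np.linalg.inv(p["world_from_camera"])
def proj(X): c=T[:3,:3]@X+T[:3,3]; return np.round([p["fx"]*c[0]/c[2]+p["cx"],p["fy"]*c[1]/c[2]+p["cy"]],1)
E=o["ee_pos"]; t=E+o["orientation"]@[0,0,.2706]; print(E,t,proj(t),"hole",proj(np.array([.516,-.215,.07])))
m=(im.min(2)>185).astype(np.uint8); m[:150]=0; m[:,:235]=0; m[:,285:]=0;m[230:]=0
ys,xs=np.nonzero(m); print(xs.min(),xs.max(),ys.min(),ys.max())
for r in range(176,212): print(r," ".join("%3d"%v for v in im[r,240:280].mean(1)))
```

```text
[ 0.51697133 -0.21545107  0.35391596] [ 0.51752505 -0.215793    0.08331674] [260.3 194.1] hole [258.6 189.3]
241 276 172 204
176 160 157 159 156 157 158 180 217 232 229 227 222 206 195 183 169 158 151 153 151 155 163 172 187 193 212 222 229 232 210 174 148 139 139 139 145 153 158 156 159
177 158 158 159 156 159 177 215 228 233 227 212 201 167 152 154 156 154 157 156 156 155 158 154 151 155 171 198 226 229 211 199 177 146 138 142 146 160 159 156 157
178 159 158 154 160 179 213 226 227 224 205 174 168 156 154 153 150 146 142 140 141 140 144 153 158 155 154 163 192 203 206 206 199 178 149 140 148 158 157 158 155
179 159 155 157 170 209 231 233 222 199 166 155 156 153 145 136 128 121 118 111 113 115 117 133 139 150 157 154 153 167 192 202 206 202 171 141 151 155 157 158 158
180 157 157 159 187 223 230 228 205 164 155 153 154 139 121 110 110 115 114 120 119 115 110 109 111 131 145 151 144 140 170 201 205 205 189 156 156 158 155 156 156
181 157 155 169 210 227 226 218 180 151 156 153 134 120 116 119 126 136 137 141 141 137 131 123 112 106 121 130 134 137 150 179 201 218 212 193 168 155 158
[... 4228 characters left out ...]
 154 153 154 153 154 155 156 156 155 154 155
208 154 158 157 156 157 154 155 155 155 137 102 103 105  98  89  91  95  94  97 101  98  98 101  97 100 101 105 126 149 154 153 154 157 156 156 153 157 155 156 155
209 158 155 151 151 147 150 157 157 159 142 102  98  93  86  92  93  93  95  99  97 100 101 100 100 100 100 102 102 124 145 156 156 155 154 154 149 145 149 147 156
210 148 142 141 140 136 139 152 150 136 126 101  92  85  88  93  93  95  97  96  98 101  98  98 100  97 102 104  99  98 118 143 158 155 155 155 142 137 134 140 145
211 139 137 133 137 135 127 119 111  93 102  88  79  86  90  92  95  95  97  96  99  99  99  99 100 101 104 101 101  96  98 115 145 148 126 121 122 136 136 136 137
```

The tip is about 1.4 mm off the hole axis, with about 5 mm of clearance. I'll correct and go in to just above the button.

{"method": "move_arm", "body": {
  "steps": [
    {"dx":0.1,"dy":-0.1,"dz":0,"ax":0,"ay":0,"az":0},
    {"dx":0,"dy":0,"dz":0.6,"ax":0,"ay":0,"az":0},
    {"dx":0,"dy":0,"dz":0.6,"ax":0,"ay":0,"az":0},
    {"dx":0,"dy":0,"dz":0.6,"ax":0,"ay":0,"az":0},
    {"dx":0,"dy":0,"dz":0.6,"ax":0,"ay":0,"az":0},
    {"dx":0,"dy":0,"dz":0.4,"ax":0,"ay":0,"az":0},
    {"dx":0,"dy":0,"dz":0,"ax":0,"ay":0,"az":0},
    {"dx":0,"dy":0,"dz":0,"ax":0,"ay":0,"az":0}
  ]
}}

```text
clock: 19.05
ee_pos: [0.5156, -0.2143, 0.3245]
orientation: [[-0.042, 0.999, -0.0], [0.999, 0.042, 0.0], [0.0, -0.0, -1.0]]
wrist_force: [0.0, -0.8, 0.4]
finger_gap: 0.0154
gripper_force: 30.0
```

{"method": "move_arm", "body": {
  "steps": [
    {"dx":0,"dy":0,"dz":0.3,"ax":0,"ay":0,"az":0},
    {"dx":0,"dy":0,"dz":0.2,"ax":0,"ay":0,"az":0},
    {"dx":0,"dy":0,"dz":0.2,"ax":0,"ay":0,"az":0},
    {"dx":0,"dy":0,"dz":0.1,"ax":0,"ay":0,"az":0},
    {"dx":0,"dy":0,"dz":0.1,"ax":0,"ay":0,"az":0},
    {"dx":0,"dy":0,"dz":0,"ax":0,"ay":0,"az":0},
    {"dx":0,"dy":0,"dz":0,"ax":0,"ay":0,"az":0},
    {"dx":0,"dy":0,"dz":0,"ax":0,"ay":0,"az":0}
  ]
}}

```text
clock: 19.85
ee_pos: [0.5157, -0.2144, 0.316]
orientation: [[-0.042, 0.999, 0.001], [0.999, 0.042, -0.0], [-0.001, 0.001, -1.0]]
wrist_force: [0.7, -0.2, 3.1]
finger_gap: 0.0156
gripper_force: 30.0
```

{"method": "move_arm", "body": {
  "steps": [
    {"dx":0,"dy":0,"dz":0.1,"ax":0,"ay":0,"az":0},
    {"dx":0,"dy":0,"dz":0,"ax":0,"ay":0,"az":0},
    {"dx":0,"dy":0,"dz":0.1,"ax":0,"ay":0,"az":0},
    {"dx":0,"dy":0,"dz":0,"ax":0,"ay":0,"az":0},
    {"dx":0,"dy":0,"dz":0,"ax":0,"ay":0,"az":0},
    {"dx":0,"dy":0,"dz":0,"ax":0,"ay":0,"az":0},
    {"dx":0,"dy":0,"dz":0,"ax":0,"ay":0,"az":0},
    {"dx":0,"dy":0,"dz":0,"ax":0,"ay":0,"az":0}
  ]
}}

```text
clock: 20.65
ee_pos: [0.5158, -0.2144, 0.3151]
orientation: [[-0.042, 0.999, 0.001], [0.999, 0.042, -0.001], [-0.001, 0.001, -1.0]]
wrist_force: [-2.1, 0.4, 9.1]
finger_gap: 0.0155
gripper_force: 30.0
```

The force jumps to 9 N, well over the 4.2 N spring, with the tip at about 0.0445, so the button is on its stop. I'll settle for one call to check it's steady, then hand in.

{"method": "move_arm", "body": {
  "steps": [
    {"dx":0,"dy":0,"dz":0,"ax":0,"ay":0,"az":0},
    {"dx":0,"dy":0,"dz":0,"ax":0,"ay":0,"az":0},
    {"dx":0,"dy":0,"dz":0,"ax":0,"ay":0,"az":0},
    {"dx":0,"dy":0,"dz":0,"ax":0,"ay":0,"az":0},
    {"dx":0,"dy":0,"dz":0,"ax":0,"ay":0,"az":0},
    {"dx":0,"dy":0,"dz":0,"ax":0,"ay":0,"az":0},
    {"dx":0,"dy":0,"dz":0,"ax":0,"ay":0,"az":0},
    {"dx":0,"dy":0,"dz":0,"ax":0,"ay":0,"az":0}
  ]
}}

```text
clock: 21.45
ee_pos: [0.5158, -0.2144, 0.3151]
orientation: [[-0.042, 0.999, 0.001], [0.999, 0.042, -0.001], [-0.001, 0.001, -1.0]]
wrist_force: [-0.8, 1.0, 9.1]
finger_gap: 0.0158
gripper_force: 30.0
```

Run:
```python
from h import *
o=env.get_obs(); print(o["ee_pos"],o["wrist_force"],o["gripper_force"])
if o["wrist_force"][2]>6 and o["gripper_force"]>10: print(env.hand_in())
```

```text
[ 0.51584034 -0.21443299  0.31511979] [-0.81809517  0.97606702  9.12626354] 30.004979074001312
the job is handed in; nothing more can be done
None
```

I handed the job in at about 21 s with the selector set at the long bar and the stylus still gripped, holding the button on its stop at about 9 N; the hand-in returned no verdict.

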